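# Load a cell into the test stand and close the contact bar

### The arm

A 7-joint arm with a two-finger parallel gripper is mounted at the origin on the work surface. World frame = base frame: x ahead of the robot, y to its left, z up, the work surface at z = 0. Lengths are in m, angles in rad, forces in N, time in s.
With the tool pointing down it reaches from about 0.35 to 0.9 m from the base axis. Payload 7.2 kg.
Tool frame: the origin (TCP) lies between the finger pads; the fingertips stand 14 mm ahead of it and the grasp point (between the pads) lies 5 mm behind it; z points along the fingers, y is the line along which they close (so a half turn about z gives the same grasp; the last joint's range is limited). The gripper opens to 85 mm and grips with 20 to 120 N. Pads are 22 mm wide; open, the fingers measure 114 mm over their backs; the gripper's body (76 mm by 85 mm) begins 54 mm behind the grasp point. The pads swing forward as they close: fully open they stand 13 mm farther back than shut.
Start: joints at [1.159, 0.411, -0.013, 1.596, 0.006, 1.134, -0.082], TCP at [0.211, -0.588, 0.213] pointing down, gripper open.
Joint ranges: [-2.95, 2.95], [-0.29, 1.99], [-1.47, 1.44], [0.14, 2.54], [-1.03, 4.17], [0.13, 1.85], [-2.86, 2.86]. Speed limits (rad/s): [2.39, 2.39, 3.01, 3.01, 3.14, 3.14, 3.14].

### API

Orientations are given as a unit quaternion [x, y, z, w].
In Python, from bench import r gives the robot as it stands.
- The arm moves only by the shell command python3 -m handwheel 'ROWS' [OPENING]. ROWS is JSON, one flat list of numbers, 6 for each row, row after row: the shift along the world's x, y, z in units of 0.025 m (1.0 is 0.025 m), then the turn, a rotation vector about the world's x, y, z in units of 90 degrees (1.0 is 90 degrees). In form: [x, y, z, rx, ry, rz, x, y, z, rx, ry, rz, ...]. A call has 1 to 12 rows; each row shifts and turns the commanded pose from where the row before left it; what a row does not reach is not made up. A row lasts 1/10 s, in which the tool goes at most 50 mm and 8.59 degrees, less where a joint would pass 70% of its speed; a pose out of reach is approached as far as the arm can. A call with a number of a shift or a turn outside -1 to 1 is refused whole. A call with a gripper value outside its range is refused whole. OPENING is the opening, from 0 (shut) to 1 (fully open), set as the call begins (- or left out, the last holds). The fingers move at their own pace and stop on an object; the grip force is fixed at half the most. Time passes only in rows, so rows that do not move let the fingers close. It gives the time, the measured TCP pose, the force, the opening and the grip force at its end, in the units of the state.
- r.get_state(): the state, without advancing time (a new reading comes with each control period).
- r.camera(name): name is "side" or "top" or "wrist"; returns a dict with "image" (384x512x3 uint8, red, green, blue), "camera_matrix" (3x3 intrinsics, pixels), "rvec" (rotation vector, rad) and "tvec" (3), from world to camera coordinates, as OpenCV has them. Camera axes: x right, y down, z forward; pixel columns grow to the right and rows downward; lengths in m; the calibration is good to about 2 mm. A picture is of the moment at which its call begins. There is no depth.
- r.sign_off(): hands the job in; it is judged then, once.
The state is a dict: "time": time; "joints": joint angles; "dq": joint speeds; "joint_efforts": joint torques, N m; "position": TCP position; "tcp_rot": TCP orientation; "force": force on the tool from outside, world axes, zero at the start; "wrist_torque": the same for the moment, N m; "finger_gap": finger opening in m; "grasp_force": force on a finger pad.
Only numpy, scipy, OpenCV 4.12 (cv2) and the standard library are available. Lean on these libraries where they do the work, as an engineer would, in place of code of your own. Each camera call takes 0.05 s, during which the arm holds its last target. There are 200 camera calls.

### The job

Draw the tall flat cell up out of the slotted rack by its top edge and set it down on the bench, so that you can take it again by its narrow sides. Seat it in the test stand, under the raised contact bar, terminals up, on the ledge and leaning back against the back plate. Let go of it, then press the long bar down at its middle until it is fully home, so that both ends go down evenly; do not drop or topple the cell, and leave the two short cells and the other things on the bench where they are.

Things in the scene. Friction and masses are not known exactly. Their poses are not given: they have to be found in the camera images.
- cell: the tall flat cell, the only tall one of the three in the rack: plain aluminium case 14 mm thick (its x), 60 mm wide (y), 90 mm tall (z), about 0.17 kg, with two steel terminals 5 mm high on its top edge, 18 mm either side of the middle. Origin: centre of the underside. Both faces are alike. It stands upright by itself on a level surface.
- cell_top (a point): centre of the tall cell's top edge, between its terminals, 90 mm along z from the cell's origin
- half_a: a short cell of the same aluminium, 14 x 60 x 60 mm, standing in another slot of the rack; leave it. Origin: centre of the underside
- half_b: the second short cell, as half_a; leave it
- rack: fixed black plastic rack, 150 (x) by 92 (y), 88 mm high; origin: centre of its underside. Upright slots at x = -56, 0, +56 mm, each 18 mm wide, floor at 10 mm. Its cheeks and ribs enclose the cells' narrow sides (beyond |y| = 25 mm) to the full height; between them the faces, looking along the rack's x, are free. The tall cell's top edge is 100 mm above the bench. Cells come out upward only.
- mat: fixed, thin black rubber mat, 180 x 180 x 3 mm, flat on the bench midway between rack and stand; clear, room to set the cell down. Origin: centre of its underside
- stand: fixed black cell test stand; base 160 (x) by 200 (y) by 18 mm; origin: centre of the underside. The cell goes in from its open front, the -x side. The back plate, 40 mm wide and 84 mm high, leans 18 degrees from the vertical, its top towards +x; the cell's sides overhang it by 10 mm each, with room there for fingers.
- seat (a point): on the stand's ledge: place of the cell's origin, 34 mm above the bench, 45 mm in front of the stand's origin. The seated cell's z leans 18 degrees (0.314 rad) towards the stand's +x, its y is along the stand's y, either face forward. The ledge has a front lip 7 mm high (18 mm from lip to back plate) and side guides 10 mm high that leave 3.5 mm either side of the cell.
- seat_top (a point): where the centre of the seated cell's top edge (cell_top) belongs
- contact_bar (a joint): swing of the contact bar about its hinge at the back of the stand: 0 rad raised, 0.7 rad fully home. Moves against friction (about 6 to 8 N at the bar) and stays where it is left; a hard stop at 0.7. Starts between 0 and 0.05
- bar_hinge (a point): hinge axis of the contact bar, in the middle of the stand, 140 mm above the bench; the axis is along the stand's y, 62 mm behind (+x of) the bar when it is home, at the same height
- bar_mid (a point): middle of the contact bar's axis: a round black bar 190 mm long (along the stand's y), 18 mm thick, with a ribbed sleeve 40 mm long, 21 mm thick in its middle, on one central arm 62 mm long. Raised, its axis is about 180 mm above the bench, home 140 mm and 15 mm further forward. Raised it hangs about 45 mm above the seated cell's terminals: no gripper fits straight above the cell.
- bar_rock (a joint): sideways rock of the bar on the central pin of its arm: 0 rad level, limits +-0.09. A light spring levels it (2.5 N m/rad, some friction). A press well off the middle makes one end dive ahead of the other: 8 N at 30 mm off gives about 0.07 rad
- bar_left (a point): on the bar's axis, 90 mm from its middle towards the stand's +y. Under each end, 85 mm from the middle, stands a post 20 mm across with a clip, 130 mm high in all, for the blade at the bar's end
- bar_right (a point): on the bar's axis, 90 mm from its middle towards the stand's -y
- cell_block: bystander: black block with round blue cells, 105 x 85 x 70 mm, at the back of the bench, in the middle
- mouse: bystander: black computer mouse, 100 mm, at the right
- driver: bystander: screwdriver, 170 mm, at the left
- cleaner: bystander: clear bottle, 130 mm tall, at the back
- calipers: bystander: calipers, 190 mm, lying at the back
- notepad: bystander: block of notes, 105 x 75 x 18 mm, at the right
Things that resemble listed ones, but are neither listed nor needed, are in the scene too. Leave any turquoise or yellow look-alike of the rack alone. Leave any orange look-alike of the cell alone.

How it is judged:
On the way, in this order (a step that is already met when the one before it is completed fails the run):
1. the tall cell is drawn up clear of the rack (z of cell in the frame of rack above 0.086 m), for 0.05 s.
2. the cell is set down on the bench, outside the rack, and let go (height (world z) of cell below 0.025 m and linear speed of cell below 0.03 m/s and contact force between the fingers and cell below 0.1 N and (x of cell in the frame of rack above 0.08 m or x of cell in the frame of rack below -0.08 m or y of cell in the frame of rack above 0.05 m or y of cell in the frame of rack below -0.05 m)), for 0.15 s.
3. the cell is seated in the stand, under the raised bar, and let go (distance between cell and seat below 0.008 m and distance between cell_top and seat_top below 0.01 m and contact force between the fingers and cell below 0.1 N and value of joint contact_bar below 0.35 rad), for 0.2 s.
At the end, for the whole second after the job is handed in: The tall cell sits in the stand, underside within 8 mm and top edge within 10 mm of their places, at rest; the contact bar is home (contact_bar over 0.65 of 0.7 rad) and level (bar_rock within 0.035 rad) (distance between cell and seat below 0.008 m and distance between cell_top and seat_top below 0.01 m and value of joint contact_bar above 0.65 rad and value of joint bar_rock between -0.035 and 0.035 rad and linear speed of cell below 0.02 m/s and velocity of joint contact_bar below 0.05 rad/s); the robot touches nothing.
It fails at once if the bar is pressed unevenly: one end more than about 10 mm lower than the other (bar_rock over 0.055 rad either way) (value of joint bar_rock above 0.055 rad or value of joint bar_rock below -0.055 rad).
It fails at once if the cell is dropped or toppled (faster than 0.6 m/s while not held) (linear speed of cell above 0.6 m/s and contact force between the fingers and cell below 0.1 N).
It fails at once if a short cell is moved more than 15 mm (distance of any of half_a, half_b from where it was at the start of the episode above 0.015 m).
It fails at once if another thing on the bench is moved more than 25 mm (distance of any of cell_block, mouse, driver, cleaner, calipers, notepad from where it was at the start of the episode above 0.025 m).
It also fails if it takes over 72 s, if anything falls off the work surface, if the arm or the gripper's body presses on something with over 40 N, if the wrist force passes 120 N, or if a joint passes its speed limit or range.

## Working session

There is one attempt and no reset: what is moved stays moved. The work goes in short steps, Python scripts to look and compute and a shell command to move; the robot and the scene stay as the last step left them, time stands still between calls to the robot, and variables do not carry over. Pictures are saved under pics/ and viewed, at most 10 in all, crops included, and the job is handed in when it is done.

```bash
mkdir -p pics; ls; cat > h.py <<'E'
import numpy as np, cv2, pickle
from bench import r
def cam(n,save=None):
    c=r.camera(n)
    if save:
        cv2.imwrite(f'pics/{save}.png',c['image'][:,:,::-1]); pickle.dump(c,open(f'pics/{save}.pkl','wb'))
    return c
def load(s): return pickle.load(open(f'pics/{s}.pkl','rb'))
def ray(c,u,v):
    R=cv2.Rodrigues(np.array(c['rvec'],float))[0]; t=np.array(c['tvec'],float).ravel()
    d=R.T@np.linalg.inv(c['camera_matrix'])@[u,v,1.]; return -R.T@t,d/np.linalg.norm(d)
def atz(c,u,v,z):
    o,d=ray(c,u,v); return o+d*(z-o[2])/d[2]
def tri(L):
    A=np.zeros((3,3));b=np.zeros(3)
    rs=[ray(*l) for l in L]
    for o,d in rs:
        P=np.eye(3)-np.outer(d,d);A+=P;b+=P@o
    x=np.linalg.solve(A,b); return x,[np.linalg.norm((np.eye(3)-np.outer(d,d))@(x-o)) for o,d in rs]
def proj(c,p): return cv2.projectPoints(np.array(p,float).reshape(-1,3),np.array(c['rvec'],float),np.array(c['tvec'],float),np.array(c['camera_matrix'],float),None)[0].reshape(-1,2)
E
python3 - <<'E'
from h import *
ims=[cam(n,n+'0') for n in('side','top','wrist')]
for c in ims: print(ray(c,256,192), c['camera_matrix'][0,0])
a=[c['image'][:,:,::-1] for c in ims]
cv2.imwrite('pics/m0.png',cv2.resize(a[1],(800,600),interpolation=cv2.INTER_CUBIC))
cv2.imwrite('pics/m1.png',cv2.resize(a[0],(800,600),interpolation=cv2.INTER_CUBIC))
print(r.get_state())
E
```

```text
pics
(array([0.17517655, 0.87969651, 1.03379509]), array([ 0.23180928, -0.68305286, -0.69260613])) 482.55243119053546
(array([ 0.39299596, -0.03213037,  1.53295699]), array([ 0.045879  ,  0.0148552 , -0.99883654])) 405.069835253766
(array([ 0.27463058, -0.56512904,  0.37187363]), array([-0.25487518, -0.08067491, -0.96360272])) 268.1644060005586
{'time': 0.15, 'joints': array([ 1.15878761,  0.41176039, -0.01271845,  1.59684671,  0.0056265 ,
        1.13427118, -0.08218479]), 'dq': array([-0.00229122, -0.001616  , -0.00063583, -0.00391998,  0.00284331,
        0.0022625 , -0.00150972]), 'joint_efforts': array([ 2.71095523e-03, -6.01034546e+01,  6.82980660e-01, -2.99642372e+01,
        1.38814951e-02,  7.86207151e-03,  6.80028620e-06]), 'position': array([ 0.21050271, -0.58806563,  0.21232075]), 'tcp_rot': array([ 9.85255818e-01,  1.71086478e-01, -1.59911211e-04, -6.04151689e-04]), 'force': array([-0.52914707,  0.3043963 ,  0.26445441]), 'wrist_torque': array([ 0.02666793,  0.04214103, -0.00195283]), 'grasp_force': 0.0, 'finger_gap': 0.08542098871627542}
```

View pics/m0.png

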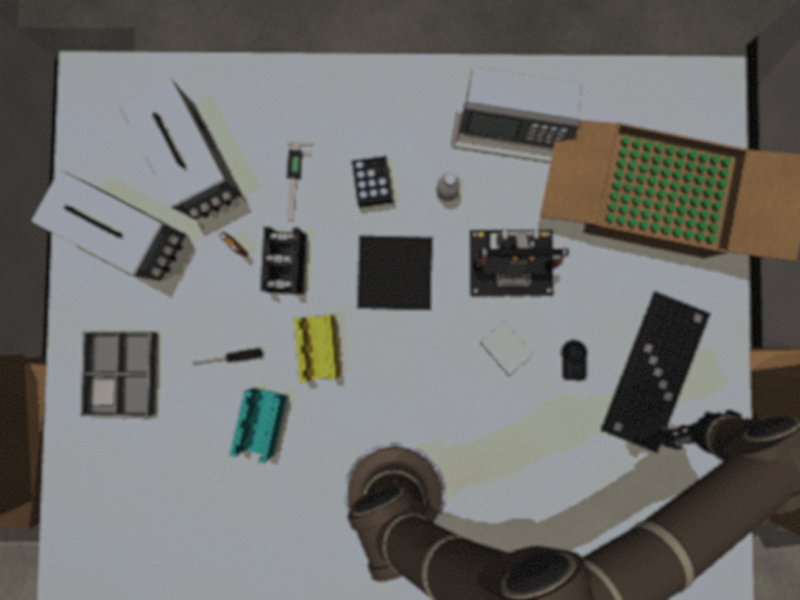

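View pics/m1.png

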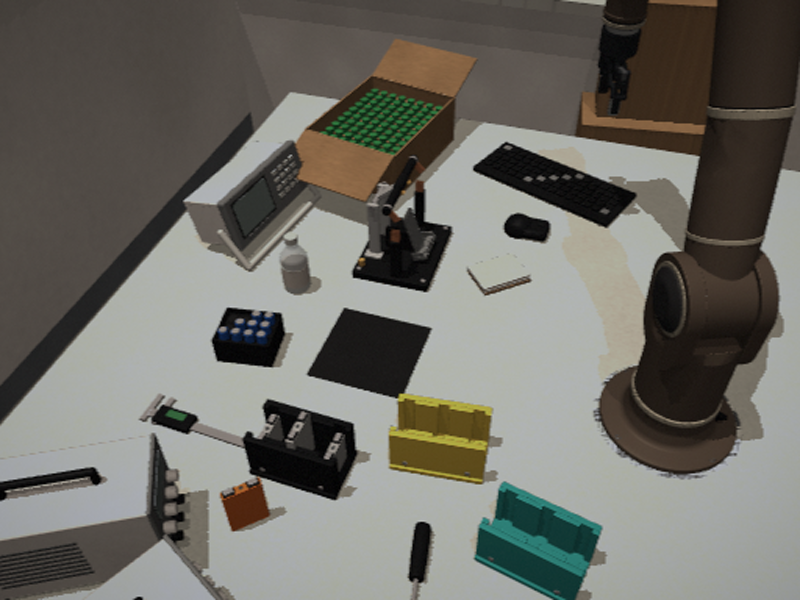

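The top view (800 px scale) shows the black rack at (283,261), the mat at (395,272) and the stand at (512,262). Image up is world +x. The tall cell is in the middle slot. I'll enlarge the rack and stand next.

```bash
python3 - <<'E'
from h import *
t=load('top0')['image'][:,:,::-1]; s=load('side0')['image'][:,:,::-1]
def crop(im,u,v): return cv2.resize(im[v:v+60,u:u+80],(400,300),interpolation=cv2.INTER_CUBIC)
def crop2(im,u,v): return cv2.resize(im[v:v+75,u:u+100],(400,300),interpolation=cv2.INTER_CUBIC)
m=np.vstack([np.hstack([crop(t,140,137),crop(t,290,137)]),np.hstack([crop2(s,145,248),crop2(s,210,98)])])
cv2.imwrite('pics/c0.png',np.clip(m*1.6,0,255).astype('uint8'))
E
```

```text
(no output)
```

View pics/c0.png

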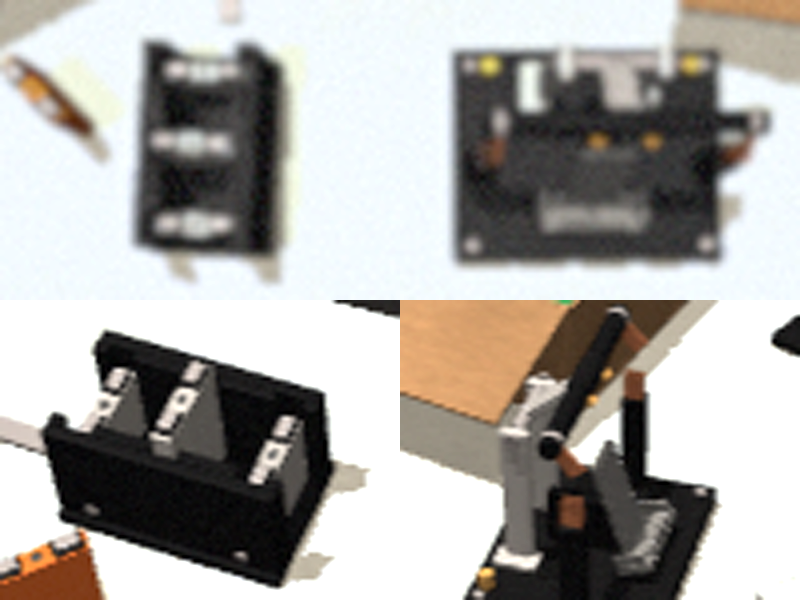

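```bash
python3 - <<'E'
from h import *
np.set_printoptions(precision=4,suppress=True)
t=load('top0'); s=load('side0')
T1=lambda u,v:(t,140+u/5-.4,137+v/5-.4); T2=lambda u,v:(t,290+(u-400)/5-.4,137+v/5-.4)
S1=lambda u,v:(s,145+u/4-.4,248+(v-300)/4-.4); S2=lambda u,v:(s,210+(u-400)/4-.4,98+(v-300)/4-.4)
print('cell top',tri([T1(192,143),S1(181,402)]))
print('half a',tri([T1(203,68),S1(105,410)]),'b',tri([T1(193,221),S1(270,451)]))
for q in[(203,68),(193,221)]: print(atz(*T1(*q),.07))
for q in[(148,42),(137,243)]: print('rim',atz(*T1(*q),.088))
for q in[(468,65),(703,62),(472,245),(708,243)]: print('screw',atz(*T2(*q),.018))
for q in[(455,50),(720,50),(455,262),(720,258)]: print('corner',atz(*T2(*q),.018))
print('bar L',tri([T2(495,118),S2(551,445)]),'R',tri([T2(763,120),S2(620,315)]))
print('ledge ends',atz(*T2(543,228),.041),atz(*T2(647,228),.041))
print('mat',[atz(t,u/1.5625,v/1.5625,.003) for u,v in[(360,237),(432,237),(432,309),(360,309)]])
E
```

```text
cell top (array([0.552 , 0.2687, 0.0983]), [np.float64(0.0007274396050577384), np.float64(0.0007274396050578799)])
half a (array([0.6087, 0.2678, 0.0667]), [np.float64(0.001144388505135146), np.float64(0.0011443885051352232)]) b (array([0.497 , 0.2712, 0.0753]), [np.float64(0.00022784356728736057), np.float64(0.0002278435672874235)])
[0.6094 0.2675 0.07  ]
[0.4976 0.2724 0.07  ]
rim [0.6251 0.3039 0.088 ]
rim [0.4801 0.3085 0.088 ]
screw [ 0.6242 -0.1851  0.018 ]
screw [ 0.6283 -0.3614  0.018 ]
screw [ 0.4886 -0.189   0.018 ]
screw [ 0.4922 -0.3652  0.018 ]
corner [ 0.6355 -0.1753  0.018 ]
corner [ 0.6375 -0.3742  0.018 ]
corner [ 0.4758 -0.1763  0.018 ]
corner [ 0.481  -0.3742  0.018 ]
bar L (array([ 0.5623, -0.1874,  0.1804]), [np.float64(0.001617007155408906), np.float64(0.0016170071554090439)]) R (array([ 0.564 , -0.3666,  0.1796]), [np.float64(0.0005572297129920257), np.float64(0.0005572297129921797)])
ledge ends [ 0.5003 -0.2388  0.041 ] [ 0.5012 -0.3153  0.041 ]
mat [array([0.6156, 0.0899, 0.003 ]), array([ 0.6175, -0.0853,  0.003 ]), array([ 0.4424, -0.087 ,  0.003 ]), array([0.4403, 0.0872, 0.003 ])]
```

```bash
python3 -m handwheel '[0.4,1,0.3,0,0,0.063,0.4,1,0.3,0,0,0.063,0.4,1,0.3,0,0,0.063,0.4,1,0.3,0,0,0.063,0.4,1,0.3,0,0,0.063,0.4,1,0.3,0,0,0.063,0.4,1,0.3,0,0,0.063,0.4,1,0.3,0,0,0.063,0.4,1,0.3,0,0,0.063,0.4,1,0.3,0,0,0.063,0.4,1,0.3,0,0,0.063,0.4,1,0.3,0,0,0.063]' 1
python3 -m handwheel '[0.4,1,0,0,0,0,0.4,1,0,0,0,0,0.4,1,0,0,0,0,0.4,1,0,0,0,0,0.4,1,0,0,0,0,0.4,1,0,0,0,0,0.4,1,0,0,0,0,0.4,1,0,0,0,0,0.4,1,0,0,0,0,0.4,1,0,0,0,0,0.4,1,0,0,0,0,0.4,1,0,0,0,0]'
python3 -m handwheel '[0.4,1,0,0,0,0,0.4,1,0,0,0,0,0.4,1,0,0,0,0,0.4,1,0,0,0,0,0.4,1,0,0,0,0,0.4,1,0,0,0,0,0.4,1,0,0,0,0,0.4,1,0,0,0,0,0.4,1,0,0,0,0,0,1,-0.5,0,0,0,0,0,-0.5,0,0,0,0,0,0,0,0,0]'
```

```text
time: 1.35
position: [0.3307, -0.2873, 0.3032]
tcp_rot: [0.72, 0.694, -0.0, -0.0]
force: [-0.4, -0.7, 1.2]
finger_gap: 0.0853
grasp_force: 0.0
time: 2.55
position: [0.4508, 0.0125, 0.3029]
tcp_rot: [0.721, 0.693, -0.0, 0.0]
force: [0.9, 0.1, 0.3]
finger_gap: 0.0852
grasp_force: 0.0
time: 3.75
position: [0.5396, 0.2611, 0.2757]
tcp_rot: [0.72, 0.693, -0.002, -0.001]
force: [0.7, 0.0, -1.8]
finger_gap: 0.0856
grasp_force: 0.0
```

```bash
python3 - <<'E'
from h import *
c=cam('wrist','w1'); print(proj(c,[[.552,.2687,.1]]), ray(c,256,192), r.get_state()['position'])
cv2.imwrite('pics/w1b.png',cv2.resize(c['image'][:,:,::-1],(800,600),interpolation=cv2.INTER_CUBIC))
E
```

```text
[[268.86753041 166.73969792]] (array([0.54198433, 0.33005429, 0.43521713]), array([-0.02194601, -0.2695589 , -0.9627338 ])) [0.54030306 0.26042369 0.27686111]
```

View pics/w1b.png

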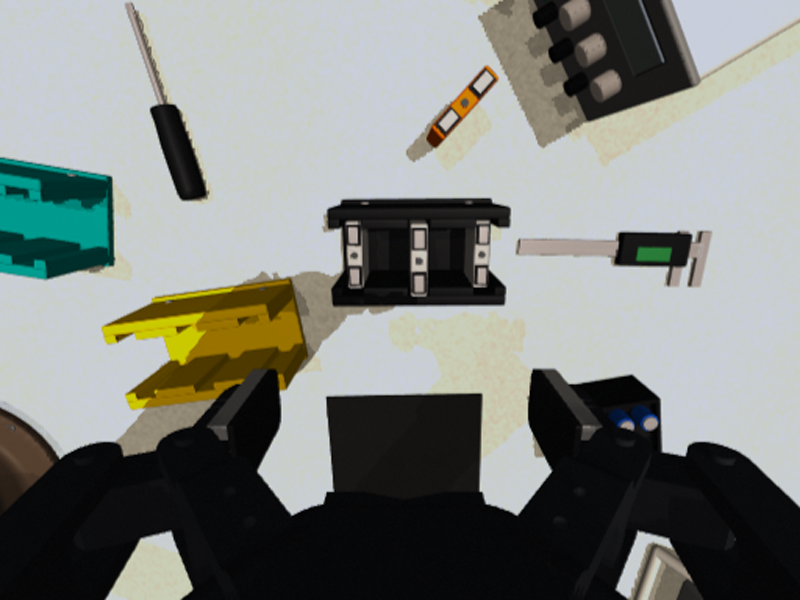

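The wrist view shows the tall cell's centre mark at (419,261), which matches my estimate to within 1 px, and the tool yaw is aligned. I'll half close the gripper, align and descend.

```bash
python3 -m handwheel '[0.45,0.33,-1,0,0,0,0,0,-1,0,0,0,0,0,-1,0,0,0,0,0,-1,0,0,0,0,0,-1,0,0,0,0,0,0,0,0,0,0,0,0,0,0,0]' 0.5
python3 -m handwheel '[0,0,0,0,0,0]'
```

```text
time: 4.5
position: [0.5525, 0.2689, 0.1539]
tcp_rot: [0.721, 0.692, 0.0, 0.0]
force: [-0.2, 0.6, -0.1]
finger_gap: 0.0427
grasp_force: 0.0
time: 4.6
position: [0.553, 0.2699, 0.1549]
tcp_rot: [0.721, 0.693, 0.001, 0.0]
force: [-0.6, 0.0, 0.2]
finger_gap: 0.0429
grasp_force: 0.0
```

```bash
python3 -m handwheel '[-0.03,-0.02,-0.6,0,0,0,0,0,-0.6,0,0,0,0,0,-0.6,0,0,0,0,0,-0.6,0,0,0,0,0,-0.6,0,0,0,0,0,0,0,0,0,0,0,0,0,0,0]'
python3 -m handwheel '[0,0,0,0,0,0,0,0,0,0,0,0,0,0,0,0,0,0,0,0,0,0,0,0,0,0,0,0,0,0,0,0,0,0,0,0,0,0,0,0,0,0,0,0,0,0,0,0]' 0
python3 -m handwheel '[0,0,0.2,0,0,0,0,0,0.4,0,0,0,0,0,0.5,0,0,0,0,0,0.5,0,0,0,0,0,0.5,0,0,0,0,0,0.5,0,0,0,0,0,0.5,0,0,0,0,0,0.5,0,0,0,0,0,0.5,0,0,0,0,0,0.5,0,0,0,0,0,0,0,0,0]'
```

```text
time: 5.3
position: [0.5509, 0.2695, 0.0775]
tcp_rot: [0.721, 0.693, -0.0, -0.0]
force: [0.7, 0.7, 0.5]
finger_gap: 0.0424
grasp_force: 0.0
time: 6.1
position: [0.5517, 0.2697, 0.0789]
tcp_rot: [0.721, 0.693, 0.001, 0.0]
force: [-1.1, -0.1, 5.0]
finger_gap: 0.011
grasp_force: 59.0
time: 7.2
position: [0.5519, 0.27, 0.1952]
tcp_rot: [0.721, 0.693, 0.001, 0.0]
force: [0.5, -0.1, -1.1]
finger_gap: 0.0106
grasp_force: 58.6
```

```bash
python3 - <<'E'
from h import *
c=cam('side','s2');d=cam('wrist','w2')
a=np.hstack([cv2.resize(x['image'][:,:,::-1],(400,300)) for x in(c,d)])
cv2.imwrite('pics/g2.png',a)
E
```

```text
(no output)
```

View pics/g2.png

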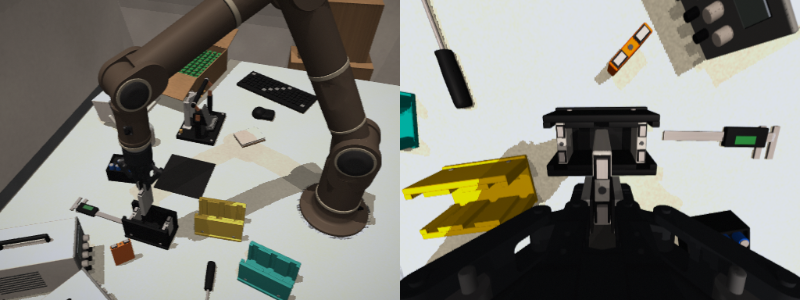

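The cell is gripped centrally and clear of the rack. Next I'll carry it to the mat.

```bash
python3 -m handwheel '[0,-0.4,0,0,0,0.024,0,-0.8,0,0,0,0,0.05,-1,0,0,0,0,0.05,-1,0,0,0,0,0.05,-1,0,0,0,0,0.05,-1,0,0,0,0,0.05,-1,0,0,0,0,0.05,-1,0,0,0,0,0,-1,0,0,0,0,0,-1,0,0,0,0,0,-1,0,0,0,0,0,-0.6,0,0,0,0]'
python3 -m handwheel '[0,0,-0.3,0,0,0,0,0,-0.6,0,0,0,0,0,-0.6,0,0,0,0,0,-0.6,0,0,0,0,0,-0.6,0,0,0,0,0,-0.6,0,0,0,0,0,-0.6,0,0,0,0,0,-0.5,0,0,0,0,0,-0.25,0,0,0,0,0,-0.1,0,0,0,0,0,0,0,0,0,0,0,0,0,0]'
```

```text
time: 8.5
position: [0.5581, -0.0032, 0.1921]
tcp_rot: [0.708, 0.706, -0.001, -0.0]
force: [0.7, -0.8, -1.1]
finger_gap: 0.0113
grasp_force: 58.6validation failed for argument at $...
```

```bash
python3 -m handwheel '[0,0,-0.3,0,0,0, 0,0,-0.6,0,0,0, 0,0,-0.6,0,0,0, 0,0,-0.6,0,0,0, 0,0,-0.6,0,0,0, 0,0,-0.6,0,0,0, 0,0,-0.6,0,0,0, 0,0,-0.6,0,0,0, 0,0,-0.3,0,0,0, 0,0,-0.1,0,0,0, 0,0,0,0,0,0, 0,0,0,0,0,0]'
```

```text
time: 9.7
position: [0.56, -0.0007, 0.072]
tcp_rot: [0.708, 0.706, 0.001, 0.001]
force: [-3.0, -0.2, 11.0]
finger_gap: 0.0109
grasp_force: 60.5
```

```bash
python3 -m handwheel '[0,0,0.02,0,0,0, 0,0,0,0,0,0, 0,0,0,0,0,0, 0,0,0,0,0,0, 0,0,0,0,0,0]' 0.5
python3 -m handwheel '[0,0,0.3,0,0,0, 0,0,0.6,0,0,0, 0,0,1,0,0,0, 0,0,1,0,0,0, 0,0,1,0,0,0, -1,0,1,0,0,0, -1,0,0,0,0,0, -1,0,0,0,0,0, -1,0,0,0,0,0, -1,0,0,0,0,0]' 1
python3 - <<'E'
from h import *
c=cam('side','s3');d=cam('wrist','w3')
print(proj(c,[[.56,-.0007,.093],[.56,-.0007,.003]])/512*400,r.get_state()['joints'])
cr=c['image'][130:280,140:340,::-1]
cv2.imwrite('pics/g3.png',np.hstack([cv2.resize(cr,(400,300)),cv2.resize(d['image'][:,:,::-1],(400,300))]))
E
```

```text
time: 10.2
position: [0.5586, -0.0007, 0.0708]
tcp_rot: [0.708, 0.706, -0.0, -0.0]
force: [0.5, 0.3, 0.3]
finger_gap: 0.0426
grasp_force: 0.0
time: 11.2
position: [0.4329, -0.0004, 0.1946]
tcp_rot: [0.708, 0.707, 0.0, 0.001]
force: [0.4, 0.3, 0.3]
finger_gap: 0.0853
grasp_force: 0.0
[[177.17475338 154.80684693]
 [178.51736978 172.03879345]] [ 0.65494507  0.18412287 -0.84474819  2.02017007  0.16588402  1.00542133
 -0.27200984]
```

View pics/g3.png

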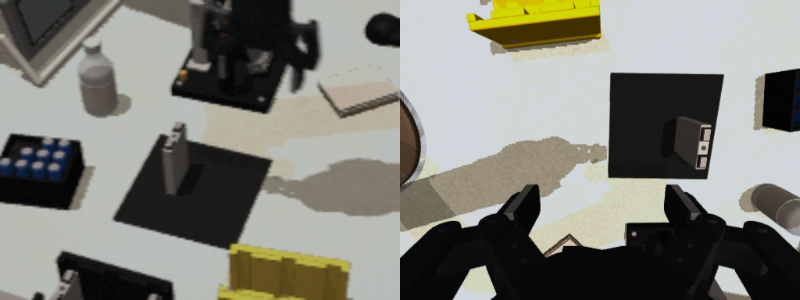

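The cell stands upright on the mat. Next I'll turn the tool to the narrow-side grasp, first in yaw and then in pitch.

```bash
python3 -m handwheel '[0,0,0,0,0,-0.084, 0,0,0,0,0,-0.084, 0,0,0,0,0,-0.084, 0,0,0,0,0,-0.084, 0,0,0,0,0,-0.084, 0,0,0,0,0,-0.084, 0,0,0,0,0,-0.084, 0,0,0,0,0,-0.084, 0,0,0,0,0,-0.084, 0,0,0,0,0,-0.084, 0,0,0,0,0,-0.084, 0,0,0,0,0,-0.077]'
python3 -m handwheel '[0,0,0,0,-0.09,0, 0,0,0,0,-0.09,0, 0,0,0,0,-0.09,0, 0,0,0,0,-0.09,0, 0,0,0,0,0,0, 0,0,0,0,0,0]'
python3 - <<'E'
from h import *
d=load('w3'); print(atz(d,389,189,.093), r.get_state()['joints'])
E
```

```text
time: 12.5
position: [0.4346, -0.0004, 0.1945]
tcp_rot: [1.0, -0.004, 0.001, 0.0]
force: [0.2, 0.0, 0.6]
finger_gap: 0.0853
grasp_force: 0.0
time: 13.1
position: [0.4338, -0.0003, 0.1943]
tcp_rot: [0.96, -0.001, 0.279, -0.0]
force: [0.4, -0.8, 1.0]
finger_gap: 0.0851
grasp_force: 0.0
[ 0.55939913 -0.00144924  0.093     ] [ 0.50036166 -0.18435439 -0.59492109  2.46793483 -0.15373925  0.2664257
 -1.55273753]
```

```bash
python3 -m handwheel '[0.5,0,-0.7,0,0,0, 0.5,0,-0.7,0,0,0, 0.5,0,-0.7,0,0,0, 0.4,0,-0.7,0,0,0, 0.4,0,-0.7,0,0,0, 0,0,0,0,-0.08,0, 0,0,0,0,-0.08,0, 0,0,0,0,0,0]'
python3 -c "
from h import *
print(r.get_state()['joints'])"
```

```text
time: 13.9
position: [0.4625, -0.0126, 0.1636]
tcp_rot: [0.953, -0.0, 0.303, 0.023]
force: [-0.2, 1.0, -0.2]
finger_gap: 0.0854
grasp_force: 0.0
[ 0.34895421 -0.04728427 -0.52423148  2.50778021  1.03410645  0.14469677
 -2.74471807]
```

The wrist has hit the j6 limit because the arm is too folded here. I'll fit a kinematic model from the recorded states to see which pitches are feasible.

```bash
cat > fk.py <<'E'
import numpy as np, itertools
from scipy.spatial.transform import Rotation as R
from scipy.optimize import least_squares
lo=np.array([-2.95,-.29,-1.47,.14,-1.03,.13,-2.86]);hi=np.array([2.95,1.99,1.44,2.54,4.17,1.85,2.86])
AX='zyzyzyz'
def fk(p,q,s):
    # p: base yaw, tool yaw, d1,d3,d5,d7, elbow a3,a4, wrist a6
    Q=R.from_euler('z',p[0]); x=np.zeros(3)
    off=[[0,0,0],[0,0,p[2]],[0,0,0],[p[6],0,p[3]],[p[7],0,p[4]],[0,0,0],[p[8],0,p[5]]]
    for i in range(7):
        x=x+Q.apply(off[i]); Q=Q*R.from_euler(AX[i],s[i]*q[i])
    x=x+Q.apply([0,0,p[9]]); return x,Q*R.from_euler('z',p[1])
E
cat > fit.py <<'E'
from fk import *; from bench import r
s=r.get_state()
D=[([1.15878761,.41176039,-.01271845,1.59684671,.0056265,1.13427118,-.08218479],[.2105,-.5881,.2123],[.98526,.17109,-.00016,-.0006]),
([.65494507,.18412287,-.84474819,2.02017007,.16588402,1.00542133,-.27200984],[.4329,-.0004,.1946],[.708,.707,0,.001]),
([.50036166,-.18435439,-.59492109,2.46793483,-.15373925,.2664257,-1.55273753],[.4338,-.0003,.1943],[.96,-.001,.279,0]),
(s['joints'],s['position'],s['tcp_rot'])]
best=None
for sg in itertools.product([-1,1],repeat=4):
    S=[sg[0],1,sg[1],1,sg[2],1,sg[3]]
    def f(p):
        o=[]
        for q,x,Q in D:
            X,K=fk(p,q,S); o+=list((X-x)*5)+list((K.inv()*R.from_quat(Q)).as_rotvec())
        return np.array(o+list(1e-4*np.array(p)))
    for y in (0,1.57,3.14,-1.57):
        a=least_squares(f,[0,y,.35,.4,.4,.1,0,0,0,.2])
        if best is None or a.cost<best[0]: best=(a.cost,S,a.x,a.fun)
print(best[0],best[1],np.round(best[2],3)); print(np.round(best[3],3))
np.savez('fit.npz',p=best[2],s=best[1])
E
python3 fit.py
```

```text
0.003339323106959591 [-1, 1, -1, 1, -1, 1, -1] [-8.200e-02  1.496e+00  3.130e-01  5.740e-01  4.710e-01  2.030e-01
 -1.900e-02  3.000e-02  1.000e-03  2.040e-01]
[-0.013 -0.005  0.001 -0.    -0.    -0.007 -0.004  0.011  0.    -0.002
  0.001 -0.007  0.016  0.032 -0.017  0.044  0.002  0.006 -0.013  0.002
  0.016  0.047  0.005  0.008 -0.     0.     0.     0.     0.     0.
 -0.     0.     0.     0.   ]
```

```bash
cat > ik.py <<'E'
from fk import *
d=np.load('fit.npz');p,S=d['p'],d['s']
def tool(phi,yaw=0): return R.from_euler('z',yaw,degrees=True)*R.from_euler('y',-phi,degrees=True)*R.from_quat([1,0,0,0])
def ik(x,Q,seeds):
    out=[]
    for q0 in seeds:
        def f(q):
            X,K=fk(p,q,S); return np.r_[(X-x)*5,(K.inv()*Q).as_rotvec()]
        a=least_squares(f,np.clip(q0,lo+.02,hi-.02),bounds=(lo+.01,hi-.01),max_nfev=60)
        out.append((a.cost,a.x))
    out.sort(key=lambda t:t[0]); return out
rng=np.random.default_rng(0)
if __name__=='__main__':
    seeds=[rng.uniform(lo,hi) for _ in range(25)]
    seeds=[np.r_[rng.uniform(-1,1.2),rng.uniform(-.2,1),rng.uniform(-1.2,1.2),rng.uniform(1,2.4),rng.choice([0,3.14]),rng.uniform(.2,1.5),rng.uniform(-2.5,2.5)] for _ in range(16)]
    np.set_printoptions(precision=2,suppress=True)
    for nm,(x,y,z),phis,yw in [('mat',(.56,0,.048),(25,35,45,55),0),('mat far',(.62,0,.048),(35,45,55),0),('stand',(.525,-.276,.08),(10,20,30,40),1)]:
        for ph in phis:
            o=ik(np.array([x,y,z]),tool(ph,yw),seeds)
            print(nm,ph); [print('   %.5f'%c,q) for c,q in o[:3]]
E
python3 ik.py
```

```text
mat 25
   0.00003 [ 0.19  0.41 -0.33  2.27  1.23  0.14 -2.85]
   0.00022 [-0.32  0.4   0.3   2.26 -1.02  0.14 -0.65]
   0.00022 [-0.32  0.4   0.3   2.26 -1.02  0.14 -0.65]
mat 35
   0.00000 [ 0.31  0.48 -0.49  2.43  2.58  0.39  2.11]
   0.00000 [-0.16  0.43  0.1   2.43  3.26  0.33  1.37]
   0.00000 [-0.13  0.43  0.06  2.43  3.21  0.33  1.42]
mat 45
   0.00051 [-0.99  1.16  1.39  2.53  4.01  1.25  0.23]
   0.00052 [ 0.82  1.12 -1.36  2.53  2.29  1.22  2.73]
   0.00052 [ 0.79  1.04 -1.28  2.53  2.32  1.14  2.65]
mat 55
   0.01597 [ 0.83  1.32 -1.45  2.53  2.35  1.41  2.85]
   0.01598 [-0.99  1.29  1.43  2.53  3.93  1.38  0.17]
   0.01598 [-0.99  1.29  1.43  2.53  3.93  1.38  0.17]
mat far 35
   0.00000 [-0.2   0.48  0.15  2.3   3.4   0.26  1.22]
   0.00000 [-0.13  0.48  0.06  2.3   3.25  0.25  1.38]
   0.00000 [ 0.34  0.53 -0.53  2.3   2.38  0.35  2.34]
mat far 45
   0.00000 [ 0.27  0.62 -0.45  2.43  2.84  0.68  1.9 ]
   0.00000 [ 0.35  0.64 -0.55  2.43  2.77  0.71  2.  ]
   0.00000 [ 0.11  0.58 -0.24  2.43  2.98  0.66  1.71]
mat far 55
   0.00000 [ 0.16  0.78 -0.31  2.52  3.03  1.11  1.74]
   0.00000 [ 0.32  0.83 -0.51  2.52  2.95  1.14  1.91]
   0.00000 [-0.56  0.87  0.61  2.52  3.38  1.15  0.99]
stand 10
   0.00000 [ 0.39  0.44  0.11  1.93 -0.24  0.64 -0.89]
   0.00029 [ 1.12  0.62 -0.92  1.91  0.61  0.77 -1.65]
   0.00070 [ 0.68  0.46 -0.27  1.91  0.05  0.66 -1.16]
stand 20
   0.00000 [ 0.73  0.41 -0.23  2.07 -0.29  0.41 -0.77]
   0.00000 [ 0.85  0.42 -0.39  2.07 -0.11  0.39 -0.93]
   0.00009 [ 1.4   0.75 -1.24  2.08  1.03  0.65 -1.97]
stand 30
   0.00000 [ 1.01  0.43 -0.46  2.19 -0.77  0.21 -0.2 ]
   0.00000 [ 0.85  0.41 -0.27  2.19 -1.01  0.28  0.02]
   0.00000 [ 1.45  0.67 -1.11  2.19  1.08  0.31 -1.96]
stand 40
   0.00000 [ 1.56  0.76 -1.12  2.3   2.05  0.19 -2.8 ]
   0.00000 [ 1.32  0.56 -0.75  2.3   4.15  0.16  1.31]
   0.00000 [ 1.32  0.56 -0.74  2.3   4.16  0.16  1.3 ]
```

The model shows the half-turned gripper (camera towards the robot) lets the wrist pass this region. I'll go back to vertical, make the half turn and pitch again.

```bash
python3 -m handwheel '[0,0.1,0.4,0,0.09,0, 0,0.1,0.4,0,0.09,0, 0,0.1,0.4,0,0.09,0, 0,0.1,0.3,0,0.037,0, 0,0.1,0,0,0,0, 0,0,0,0,0,0.09, 0,0,0,0,0,0.09, 0,0,0,0,0,0.09, 0,0,0,0,0,0.09, 0,0,0,0,0,0.09, 0,0,0,0,0,0.09, 0,0,0,0,0,0.09]'
python3 -m handwheel '[0,0,0,0,0,0.09, 0,0,0,0,0,0.09, 0,0,0,0,0,0.09, 0,0,0,0,0,0.09, 0,0,0,0,0,0.09, 0,0,0,0,0,0.09, 0,0,0,0,0,0.09, 0,0,0,0,0,0.09, 0,0,0,0,0,0.09, 0,0,0,0,0,0.09, 0,0,0,0,0,0.09, 0,0,0,0,0,0.09]'
cat > err.py <<'E'
import sys; from ik import *; from bench import r
phi,yaw,half=map(float,sys.argv[1:4]); tgt=np.array(list(map(float,sys.argv[4:7])))
s=r.get_state(); np.set_printoptions(precision=3,suppress=True)
Q=R.from_euler('z',yaw,degrees=True)*R.from_euler('y',-phi,degrees=True)*R.from_quat([1,0,0,0])*R.from_euler('z',180*half,degrees=True)
C=R.from_quat(s['tcp_rot'])
print('t',s['time'],'units shift',(tgt-s['position'])/.025,'turn',(Q*C.inv()).as_rotvec()/(np.pi/2)); print('pos',s['position'],'tool z',C.apply([0,0,1]),'tool y',C.apply([0,1,0]),'joints',s['joints'],'F',s['force'])
E
python3 err.py 0 0 1 .48 -.001 .16
```

```text
time: 15.1
position: [0.467, -0.0295, 0.1847]
tcp_rot: [0.919, 0.348, 0.186, -0.017]
force: [-1.5, -0.2, -0.3]
finger_gap: 0.0853
grasp_force: 0.0
time: 16.3
position: [0.4674, -0.0302, 0.1844]
tcp_rot: [0.347, 0.919, 0.11, -0.151]
force: [-0.1, -0.5, -0.2]
finger_gap: 0.0853
grasp_force: 0.0
t 16.3 units shift [ 0.504  1.169 -0.976] turn [-0.145 -0.198  0.454]
pos [ 0.467 -0.03   0.184] tool z [-0.201  0.308 -0.93 ] tool y [0.671 0.735 0.098] joints [ 0.438  0.38  -0.339  1.801 -0.175  1.228  1.035] F [-0.107 -0.454 -0.184]
```

```bash
python3 -m handwheel '[0.08,0.2,0,-0.024,-0.033,0.076, 0.08,0.2,0,-0.024,-0.033,0.076, 0.08,0.2,0,-0.024,-0.033,0.076, 0.08,0.2,0,-0.024,-0.033,0.076, 0.08,0.2,0,-0.024,-0.033,0.076, 0.08,0.2,0,-0.024,-0.033,0.076, 0,0,0,0,0,0]'
python3 err.py 0 0 1 .48 -.001 .16
```

```text
time: 17.0
position: [0.4787, 0.0024, 0.1851]
tcp_rot: [-0.003, 1.0, 0.001, 0.001]
force: [0.3, 0.3, 0.8]
finger_gap: 0.0854
grasp_force: 0.0
t 17.0 units shift [ 0.053 -0.135 -1.005] turn [-0.001  0.001 -0.003]
pos [0.479 0.002 0.185] tool z [ 0.002  0.002 -1.   ] tool y [-0.005  1.     0.002] joints [ 0.308  0.228 -0.477  1.951  0.123  0.988  1.35 ] F [0.331 0.279 0.801]
```

```bash
python3 -m handwheel '[0,0,0,0,-0.06,0, 0,-0.1,0,0,-0.06,0, 0,0,0,0,-0.06,0, 0,0,0,0,-0.06,0, 0,0,0,0,-0.05,0, 0,0,0,0,-0.05,0, 0,0,0,0,0,0]'
python3 err.py 35 0 1 .48 -.001 .16
```

```text
time: 17.7
position: [0.477, -0.0033, 0.1835]
tcp_rot: [0.002, 0.965, 0.001, 0.263]
force: [-0.3, -0.2, -0.1]
finger_gap: 0.0852
grasp_force: 0.0
t 17.7 units shift [ 0.121  0.09  -0.941] turn [-0.001 -0.05   0.002]
pos [ 0.477 -0.003  0.184] tool z [ 0.507  0.    -0.862] tool y [0.003 1.    0.002] joints [ 0.373 -0.048 -0.5    2.387  0.164  0.272  1.288] F [-0.257 -0.218 -0.092]
```

```bash
python3 -m handwheel '[0.28,0.02,-0.47,0,0,0, 0.28,0.02,-0.47,0,0,0, 0.28,0.02,-0.47,0,0,0, 0.28,0.02,-0.47,0,0,0, 0,0,0,0,0,0]'
python3 err.py 30 0 1 .562 -.001 .042
```

```text
time: 18.2
position: [0.5084, -0.0008, 0.1369]
tcp_rot: [0.001, 0.965, 0.0, 0.263]
force: [0.3, 0.6, -0.3]
finger_gap: 0.0858
grasp_force: 0.0
t 18.2 units shift [ 2.143 -0.01  -3.796] turn [-0.001  0.005  0.001]
pos [ 0.508 -0.001  0.137] tool z [ 0.507  0.    -0.862] tool y [0.002 1.    0.001] joints [ 0.266  0.111 -0.433  2.387  0.779  0.176  0.679] F [ 0.331  0.646 -0.338]
```

```bash
python3 -m handwheel '[0.27,0,-0.47,0,0,0, 0.27,0,-0.47,0,0,0, 0.27,0,-0.47,0,0,0, 0,0,0,0,0,0]'
python3 err.py 30 0 1 .562 -.001 .042
```

```text
time: 18.6
position: [0.5278, -0.0007, 0.1044]
tcp_rot: [0.0, 0.964, -0.0, 0.264]
force: [-0.4, -0.9, -0.9]
finger_gap: 0.0848
grasp_force: 0.0
t 18.6 units shift [ 1.368 -0.011 -2.497] turn [0.    0.007 0.   ]
pos [ 0.528 -0.001  0.104] tool z [ 0.51 -0.   -0.86] tool y [ 0.  1. -0.] joints [ 0.132  0.206 -0.299  2.388  1.395  0.137  0.069] F [-0.445 -0.925 -0.944]
```

Passing the singular zone smoothly.

```bash
python3 -m handwheel '[0.27,0,-0.5,0,0,0, 0.27,0,-0.5,0,0,0, 0.27,0,-0.5,0,0,0, 0.27,0,-0.5,0,0,0, 0.27,0,-0.5,0,0,0, 0,0,0,0,0,0]'
python3 err.py 30 0 1 .562 -.001 .042
```

```text
time: 19.2
position: [0.5599, -0.0018, 0.0435]
tcp_rot: [0.001, 0.965, -0.001, 0.264]
force: [0.1, 0.0, -0.2]
finger_gap: 0.0853
grasp_force: 0.0
t 19.2 units shift [ 0.085  0.031 -0.061] turn [0.    0.006 0.002]
pos [ 0.56  -0.002  0.044] tool z [ 0.509 -0.002 -0.861] tool y [ 0.003  1.    -0.   ] joints [ 0.289  0.422 -0.485  2.348  2.039  0.279 -0.525] F [ 0.075  0.016 -0.243]
```

```bash
python3 -m handwheel '[0.08,0.03,-0.04,0,0,0, 0,0,0,0,0,0, 0,0,0,0,0,0, 0,0,0,0,0,0, 0,0,0,0,0,0, 0,0,0,0,0,0, 0,0,0,0,0,0]' 0
python3 -m handwheel '[0,0,0.1,0,0,0, 0,0,0.3,0,0,0, 0,0,0.4,0,0,0, 0,0,0.4,0,0,0, 0,0,0,0,0,0]'
python3 - <<'E'
from h import *
c=cam('side','s4');d=cam('wrist','w4')
cr=c['image'][90:270,140:380,::-1]
cv2.imwrite('pics/g4.png',np.hstack([cv2.resize(cr,(400,300)),cv2.resize(d['image'][:,:,::-1],(400,300))]))
E
python3 err.py 30 0 1 .562 -.001 .042
```

```text
time: 19.9
position: [0.5624, 0.0, 0.0448]
tcp_rot: [-0.0, 0.964, -0.001, 0.266]
force: [-1.0, -1.7, 5.7]
finger_gap: 0.0565
grasp_force: 62.4
time: 20.4
position: [0.5619, 0.0009, 0.0748]
tcp_rot: [-0.0, 0.964, 0.0, 0.265]
force: [0.4, -0.7, -1.7]
finger_gap: 0.056
grasp_force: 63.7
t 20.5 units shift [ 0.028 -0.076 -1.257] turn [-0.     0.008 -0.001]
pos [0.561 0.001 0.073] tool z [ 0.51   0.001 -0.86 ] tool y [-0.001  1.     0.   ] joints [ 0.164  0.329 -0.339  2.338  1.824  0.178 -0.337] F [ 1.147  0.093 -1.391]
```

View pics/g4.png

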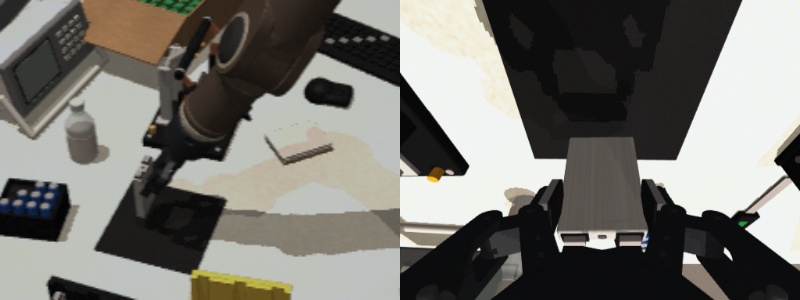

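The cell is held squarely by its narrow sides. I'll check its tilt in the hand from these pixels, then carry it to a spot in front of the stand.

```bash
python3 - <<'E'
from h import *
d=load('w4')
P=[[.5592-.007,.0007+s*.03,.034+z] for z in(0,.09) for s in(1,-1)]
print(proj(d,P)/1.28+[400,0])
print('plate/ray')
E
python3 -m handwheel '[0,0,0.5,0,0,0, -0.3,0,0.8,0,0,0, -0.6,0,0.8,0,0,0, -0.7,0,0.8,0,0,0, -0.7,-0.3,0.8,0,0.02,0, -0.7,-0.6,0.8,0,0.02,0, -0.7,-0.6,0.3,0,0.02,0, -0.7,-0.6,0,0,0.02,0, -0.4,-0.6,0,0,0.02,0, -0.4,-0.6,0,0,0.02,0, 0,-0.6,0,0,0.02,0.013, 0,0,0,0,0,0]'
python3 err.py 12.6 1.2 1 .43 -.276 .18
```

```text
[[634.51194287 138.22826177]
 [569.72442064 138.22876571]
 [649.73427097 235.93302306]
 [554.61544185 235.90936542]]
plate/ray
time: 21.7
position: [0.4633, -0.0944, 0.1563]
tcp_rot: [-0.004, 0.985, -0.005, 0.175]
force: [-0.2, 0.3, -1.0]
finger_gap: 0.0563
grasp_force: 64.1
t 21.7 units shift [-1.333 -7.262  0.948] turn [0.007 0.084 0.009]
pos [ 0.463 -0.094  0.156] tool z [ 0.345 -0.009 -0.939] tool y [-0.007  1.    -0.012] joints [ 0.863  0.094 -0.759  2.264  0.075  0.46   1.637] F [-0.21   0.297 -0.993]
```

```bash
python3 -m handwheel '[-0.2,-0.7,0.15,0.001,0.012,0.001, -0.2,-0.7,0.15,0.001,0.012,0.001, -0.2,-0.7,0.15,0.001,0.012,0.001, -0.2,-0.7,0.15,0.001,0.012,0.001, -0.2,-0.7,0.15,0.001,0.012,0.001, -0.2,-0.7,0.2,0.001,0.012,0.001, -0.1,-0.7,0,0.001,0.012,0.001, 0,-0.8,0,0,0,0.002, 0,-0.8,0,0,0,0, 0,-0.7,0,0,0,0, 0,0,0,0,0,0]'
python3 err.py 12.6 1.2 1 .43 -.276 .18
python3 - <<'E'
from h import *
c=cam('side','s5');d=cam('wrist','w5')
cr=c['image'][75:195,200:360,::-1]
cv2.imwrite('pics/g5.png',np.vstack([np.hstack([cv2.resize(cr,(400,300)),cv2.resize(d['image'][:,:,::-1],(400,300))])]))
E
```

```text
time: 22.8
position: [0.4307, -0.2746, 0.1797]
tcp_rot: [-0.011, 0.994, 0.002, 0.11]
force: [0.1, 0.5, -1.2]
finger_gap: 0.0563
grasp_force: 64.2
t 22.8 units shift [-0.029 -0.056  0.014] turn [-0.001  0.001 -0.   ]
pos [ 0.431 -0.275  0.18 ] tool z [ 0.219  0.006 -0.976] tool y [-0.022  1.     0.001] joints [ 1.121  0.21  -0.631  2.029  0.016  0.752  2.094] F [ 0.09   0.469 -1.233]
```

View pics/g5.png

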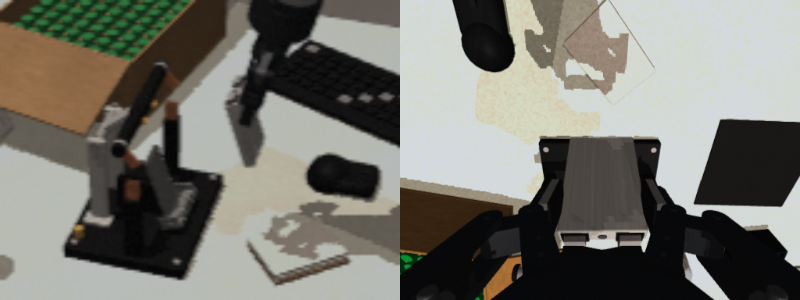

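The side view shows the cell leaning in front of the stand. In the wrist view the stand's front screws are at about (545,149) and (656,147). I'll centroid those.

```bash
python3 - <<'E'
from h import *
d=load('w5');g=cv2.cvtColor(d['image'],cv2.COLOR_RGB2GRAY).astype(float)
np.set_printoptions(precision=4,suppress=True);P=[]
for u,v in[(185,190),(327,188)]:
    w=g[v-5:v+6,u-5:u+6]; w=np.clip(w-np.percentile(w,70)-15,0,None); Y,X=np.mgrid[v-5:v+6,u-5:u+6]
    m=((w*X).sum()/w.sum(),(w*Y).sum()/w.sum()); p=atz(d,*m,.018); P.append(p); print(m,g[v-5:v+6,u-5:u+6].max(),p)
D=P[1]-P[0]; print('mid',(P[0]+P[1])/2,'yaw',np.degrees(np.arctan2(-D[0],D[1])),np.linalg.norm(D))
# front edge columns
for u in (185,200,320): print(u,g[170:200,u].astype(int))
E
```

```text
(np.float64(186.37720588235294), np.float64(191.21985294117647)) 168.0 [ 0.4907 -0.3639  0.018 ]
(np.float64(324.5440285204991), np.float64(191.34830659536541)) 179.0 [ 0.4872 -0.1874  0.018 ]
mid [ 0.489  -0.2757  0.018 ] yaw 1.1249108606885374 0.176557647058851
185 [208 211 212 182 104 106  97  61   4   3   6   7   9  13  19  21  22  24
  98 164 168 167 167 155 104  21  20  20  21  21]
200 [213 213 211 199 162 109 104  74   4   5   6   5   8  13  17  20  22  22
  22  22  21  21  22  22  20  22  21  20  22  21]
320 [215 215 215 216 195 146 145 120  51   5   5   7   6  12  20  27  28  28
  28  27  27  30  36  35  30  27  27  27  27  26]
```

```bash
python3 -m handwheel '[0,-0.02,-0.6,0,-0.022,0, 0,-0.02,-0.7,0,-0.022,0, 0,-0.02,-0.7,0,-0.022,0, 0,0,-0.7,0,-0.023,0, 0,0,-0.6,0,0,0, 0.5,0,0,0,0,0, 0.5,0,0,0,0,0, 0,0,0,0,0,0]'
python3 err.py 20.6 1.2 1 .520 -.276 .096
```

```text
time: 23.7
position: [0.4578, -0.2724, 0.0982]
tcp_rot: [-0.014, 0.984, 0.001, 0.18]
force: [-0.6, -0.2, -1.2]
finger_gap: 0.0562
grasp_force: 64.2
t 23.7 units shift [ 2.488 -0.142 -0.087] turn [ 0.002  0.002 -0.004]
pos [ 0.458 -0.272  0.098] tool z [ 0.355  0.007 -0.935] tool y [-0.027  1.    -0.003] joints [ 1.109  0.336 -0.612  2.167 -0.008  0.387  2.159] F [-0.638 -0.171 -1.23 ]
```

```bash
python3 -m handwheel '[0.4,-0.07,-0.04,0,0,-0.004, 0.4,-0.07,-0.04,0,0,0, 0.4,0,0,0,0,0, 0.4,0,0,0,0,0, 0.4,0,0,0,0,0, 0.3,0,0,0,0,0, 0.15,0,0,0,0,0, 0,0,0,0,0,0, 0,0,0,0,0,0]'
python3 err.py 20.6 1.2 1 .521 -.276 .084
python3 - <<'E'
from h import *
c=cam('side','s6');d=cam('wrist','w6')
cr=c['image'][75:195,200:360,::-1]
cv2.imwrite('pics/g6.png',np.vstack([np.hstack([cv2.resize(cr,(400,300)),cv2.resize(d['image'][100:340,140:460,::-1],(400,300))])]))
E
```

```text
time: 24.6
position: [0.517, -0.2772, 0.0957]
tcp_rot: [-0.009, 0.984, 0.0, 0.18]
force: [-0.4, 0.4, -1.4]
finger_gap: 0.0564
grasp_force: 64.1
t 24.6 units shift [ 0.159  0.049 -0.467] turn [0.002 0.001 0.002]
pos [ 0.517 -0.277  0.096] tool z [ 0.353  0.004 -0.936] tool y [-0.018  1.    -0.003] joints [ 0.952  0.399 -0.523  2.063  0.059  0.409  2.034] F [-0.413  0.411 -1.438]
```

View pics/g6.png

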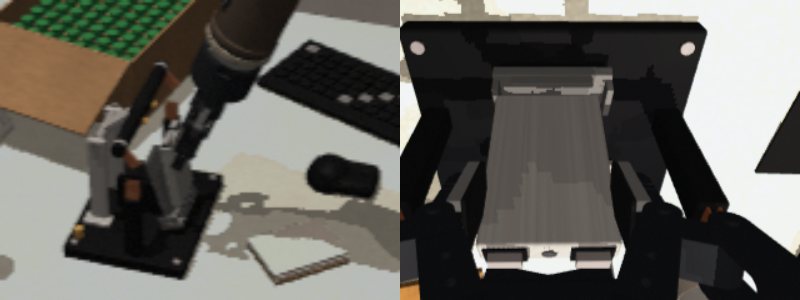

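The wrist view shows the ledge spanning columns 492–613 and the cell 499–606 above it, so the cell is centred. I'll lower it gently.

```bash
python3 -m handwheel '[0.07,0.02,-0.2,0,0,0, 0.07,0.02,-0.2,0,0,0, 0,0,-0.15,0,0,0, 0,0,-0.1,0,0,0, 0,0,0,0,0,0, 0,0,0,0,0,0]'
python3 err.py 20.6 1.2 1 .5205 -.276 .0737
```

```text
time: 25.3
position: [0.5208, -0.2763, 0.0795]
tcp_rot: [-0.009, 0.984, 0.0, 0.18]
force: [0.4, 0.9, -0.9]
finger_gap: 0.0566
grasp_force: 64.1
t 25.3 units shift [-0.012  0.011 -0.232] turn [0.002 0.001 0.002]
pos [ 0.521 -0.276  0.079] tool z [ 0.353  0.004 -0.935] tool y [-0.018  1.    -0.003] joints [ 0.926  0.427 -0.502  2.07   0.078  0.373  2.017] F [ 0.38   0.862 -0.905]
```

```bash
python3 -m handwheel '[0,0,-0.08,0,0,0, 0,0,-0.06,0,0,0, 0.04,0,-0.01,0,0.017,0, 0.04,0,-0.01,0,0.017,0, 0.04,0,-0.01,0,0.017,0, 0.04,0,-0.02,0,0.016,0, 0,0,0,0,0,0, 0,0,0,0,0,0]'
python3 err.py 14.6 1.2 1 .5263 -.276 .0724
```

```text
time: 26.1
position: [0.5248, -0.2761, 0.0747]
tcp_rot: [-0.009, 0.992, 0.001, 0.128]
force: [0.2, 0.8, -1.4]
finger_gap: 0.0562
grasp_force: 64.2
t 26.1 units shift [ 0.058  0.005 -0.092] turn [0.001 0.001 0.001]
pos [ 0.525 -0.276  0.075] tool z [ 0.254  0.004 -0.967] tool y [-0.019  1.    -0.001] joints [ 0.812  0.449 -0.42   1.992  0.131  0.508  1.932] F [ 0.183  0.761 -1.416]
```

```bash
python3 -m handwheel '[0.03,0,-0.05,0,0,0, 0.02,0,-0.04,0,0,0, 0,0,0,0,0,0, 0,0,0,0,0,0]'
python3 err.py 14.6 1.2 1 .5263 -.276 .0724; python3 -m handwheel '[0,0,-0.04,0,0,0, 0,0,0,0,0,0, 0,0,0,0,0,0]'
```

```text
time: 26.5
position: [0.5269, -0.2765, 0.0734]
tcp_rot: [-0.009, 0.992, 0.0, 0.129]
force: [1.0, -0.3, 5.3]
finger_gap: 0.0563
grasp_force: 63.9
t 26.5 units shift [-0.026  0.02  -0.039] turn [0.001 0.002 0.002]
pos [ 0.527 -0.276  0.073] tool z [ 0.255  0.003 -0.967] tool y [-0.018  1.    -0.002] joints [ 0.808  0.452 -0.418  1.99   0.134  0.504  1.929] F [ 0.998 -0.273  5.265]
time: 26.8
position: [0.5274, -0.2766, 0.0731]
tcp_rot: [-0.009, 0.992, 0.0, 0.129]
force: [0.0, 1.2, 11.7]
finger_gap: 0.0564
grasp_force: 64.6
```

```bash
python3 -m handwheel '[0,0,0.03,0,0,0, 0,0,0,0,0,0, 0,0,0,0,0,0, 0,0,0,0,0,0, 0,0,0,0,0,0]' 0.9
python3 -m handwheel '[-0.3,0,0.2,0,0,0, -0.6,0,0.4,0,0,0, -0.8,0,0.5,0,0,0, -0.8,0,0.5,0,0,0, -0.8,0,0.5,0,0,0, -0.8,0,0.5,0,0,0, -0.8,0,1,0,0,0, 0,0,1,0,0,0, 0,0,1,0,0,0, 0,0,0,0,0,0]'
python3 - <<'E'
from h import *
np.set_printoptions(precision=1,suppress=True)
c=cam('side','s7');d=cam('wrist','w7');t=cam('top','t7')
a=np.radians(18);y=np.radians(1.15)
X=np.array([np.cos(y),np.sin(y),0]);Y=np.array([-np.sin(y),np.cos(y),0]);Z=np.array([0,0,1.])
seat=np.array([.5577,-.275,.034])-.045*X; cz=np.sin(a)*X+np.cos(a)*Z; cx=np.cos(a)*X-np.sin(a)*Z
im=cv2.resize(c['image'][85:175,205:325,::-1],(400,300),interpolation=cv2.INTER_CUBIC)
pts=[seat+i*.007*cx+j*.03*Y+k*.09*cz for i in(-1,1) for j in(-1,1) for k in (0,1)]
im2=im.copy()
for q in proj(c,pts): cv2.circle(im2,tuple(int(v) for v in ((q-[205,85]+.5)*400/120)),3,(0,0,255),1)
wi=cv2.resize(d['image'][:,:,::-1],(400,300))
for q in proj(d,pts): cv2.circle(wi,tuple(int(v) for v in (q+.5)/1.28),3,(0,0,255),1)
cv2.imwrite('pics/g7.png',np.vstack([np.hstack([im2,wi]),np.hstack([im,cv2.resize(t['image'][137:197,290:370,::-1],(400,300))])]))
E
python3 err.py 0 0 1 .548 -.276 .25
```

```text
time: 27.3
position: [0.5258, -0.2763, 0.0721]
tcp_rot: [-0.009, 0.992, 0.001, 0.128]
force: [-0.3, -0.2, 0.5]
finger_gap: 0.0769
grasp_force: 0.0
time: 28.3
position: [0.4045, -0.2776, 0.2159]
tcp_rot: [-0.009, 0.992, -0.002, 0.13]
force: [0.2, -1.4, -0.1]
finger_gap: 0.0768
grasp_force: 0.0
t 28.45 units shift [5.804 0.008 1.521] turn [-0.001  0.163 -0.012]
pos [ 0.403 -0.276  0.212] tool z [ 0.253  0.003 -0.968] tool y [-0.018  1.    -0.001] joints [ 1.143  0.103 -0.558  2.056 -0.127  0.791  2.262] F [-0.441 -0.029 -0.354]
```

View pics/g7.png

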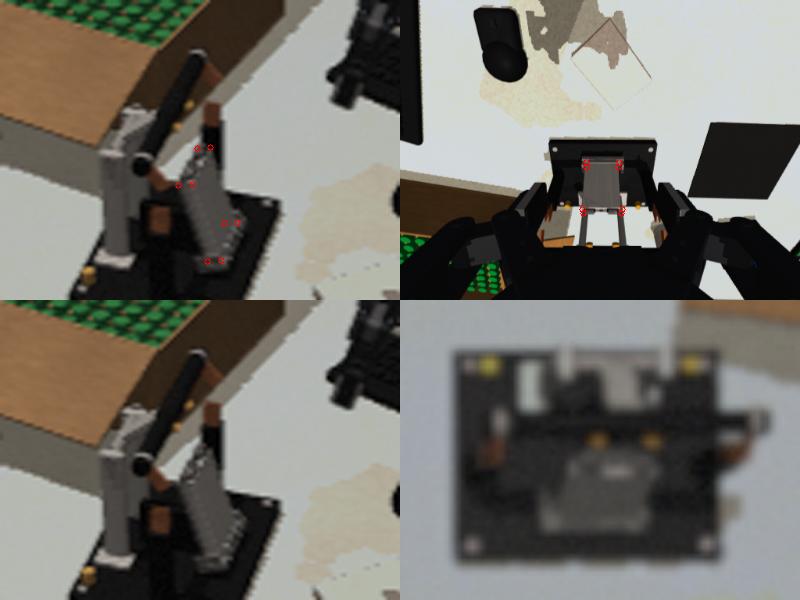

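The cell sits in the stand and the predicted outline matches it in both views; the bar is still raised. Next I'll close the fingers and come over the bar's middle.

```bash
python3 -m handwheel '[0,0,0.7,0,0.041,-0.003, 0,0,0.7,0,0.041,-0.003, 0.4,0,0.4,0,0.041,-0.003, 0.8,0,0,0,0.04,-0.003, 0.8,0,0,0,0,0, 0.8,0,0,0,0,0, 0.8,0,0,0,0,0, 0.8,0,0,0,0,0, 0.8,0,0,0,0,0, 0.8,0,0,0,0,0, 0.3,0,0,0,0,0, 0,0,0,0,0,0]' 0
python3 err.py 0 1.2 1 .560 -.275 .222
```

```text
time: 29.65
position: [0.5612, -0.2756, 0.2558]
tcp_rot: [-0.0, 1.0, 0.002, -0.001]
force: [-0.1, -0.1, -0.0]
finger_gap: 0.0002
grasp_force: 0.0
t 29.65 units shift [-0.048  0.023 -1.351] turn [-0.002 -0.001  0.013]
pos [ 0.561 -0.276  0.256] tool z [-0.002  0.003 -1.   ] tool y [-0.001  1.     0.003] joints [ 0.774  0.442 -0.562  1.508  0.238  1.264  1.755] F [-0.131 -0.114 -0.048]
```

```bash
python3 -m handwheel '[-0.04,0.02,-0.5,0,0,0.013, 0,0,-0.5,0,0,0, 0,0,-0.4,0,0,0, 0,0,-0.3,0,0,0, 0,0,-0.2,0,0,0, 0,0,-0.1,0,0,0, 0,0,-0.1,0,0,0, 0,0,0,0,0,0]'
```

```text
time: 30.45
position: [0.5601, -0.2758, 0.2048]
tcp_rot: [-0.01, 1.0, 0.001, 0.0]
force: [-0.3, 0.0, 0.0]
finger_gap: 0.0
grasp_force: 0.0
```

```bash
python3 -m handwheel '[0,0,-0.1,0,0,0, -0.02,0,-0.1,0,0,0, -0.02,0,-0.1,0,0,0, -0.02,0,-0.1,0,0,0, 0,0,0,0,0,0]'; python3 -c "
from bench import r
s=r.get_state();print(s['force'],s['wrist_torque'])"
```

```text
time: 30.95
position: [0.5583, -0.2758, 0.1944]
tcp_rot: [-0.01, 1.0, 0.001, -0.0]
force: [-0.2, 0.7, 0.1]
finger_gap: 0.0003
grasp_force: 0.0
[-0.19184558  0.73976855  0.09107227] [-0.01657896  0.02579656  0.0131876 ]
```

```bash
python3 -m handwheel '[0,0,-0.08,0,0,0, 0,0,-0.08,0,0,0, 0,0,0,0,0,0]'; python3 - <<'E'
from h import *
np.set_printoptions(precision=2,suppress=True,linewidth=200)
s=r.get_state();print(s['force'],s['wrist_torque'],s['position'])
a=load('s7');b=cam('side','s8')
# bar left (+y) end region: block-match its patch between pictures
A=cv2.cvtColor(a['image'],6+1).astype('uint8');B=cv2.cvtColor(b['image'],7)
for nm,p in(('L',[.5625,-.1874,.180]),('R',[.564,-.3666,.180])):
    u,v=proj(a,p)[0]; u,v=int(u),int(v)
    T=A[v-6:v+7,u-6:u+7]; M=cv2.matchTemplate(B[v-16:v+31,u-20:u+21],T,cv2.TM_CCOEFF_NORMED)
    _,m,_,l=cv2.minMaxLoc(M); print(nm,(u,v),'moved',l[0]-14,l[1]-10,m)
E
```

```text
time: 31.25
position: [0.5584, -0.2758, 0.1905]
tcp_rot: [-0.01, 1.0, 0.001, -0.0]
force: [-0.8, 0.4, -0.0]
finger_gap: -0.0003
grasp_force: 0.0
[-0.83  0.4  -0.01] [0.02 0.06 0.01] [ 0.56 -0.28  0.19]
L (246, 133) moved 0 0 0.9909013509750366
R (264, 101) moved 0 0 0.7853203415870667
```

```bash
python3 - <<'E'
from h import *
np.set_printoptions(precision=1,suppress=True,linewidth=220)
a=load('s7');b=load('s8')
for z in(.25,.22,.20,.19,.18,.17,.16): print(z,proj(b,[.558,-.276,z])[0])
print('bar mid',proj(b,[.563,-.276,.18]))
D=np.abs(a['image'].astype(int)-b['image'].astype(int)).sum(2)
np.set_printoptions(linewidth=250)
print('cols 240..279'); 
for v in range(86,136): print(v,''.join('#' if x>60 else '+' if x>25 else '.' for x in D[v,235:285]), ''.join('%x'%(int(x)//16) for x in b['image'][v,235:285].mean(1)))
E
```

```text
0.25 [257.2  97.7]
0.22 [257.3 106.3]
0.2 [257.4 111.9]
0.19 [257.5 114.6]
0.18 [257.5 117.4]
0.17 [257.5 120.1]
0.16 [257.6 122.7]
bar mid [[255.9 117.1]]
cols 240..279
86 ...............+########+####+.................... 34444421233211135652000000000145222222222222222222
87 ...............+#############+.................... 22222113444432136651000000000452222222222222222222
88 ..............+####++#########.................... 44311234444422146651000000001222222222222222222222
89 ..............+####++########+.................... 44321123111113346541000000000122222222222222222222
90 ..............+####+########+..................... 32123444311145456541000000001122222222222222222222
91 ............++####+#########+..................... 11233444421122466521000000001122222222222222222222
92 ............################+..................... 11232332123423454322221000001222222222222222222222
93 ...........#######++#+#####+...................... 23332111244312345522110000012222222222222222222222
94 ...........+##+++##########+...................... 554442112332012222111000000122222222
[... 3655 characters left out ...]
............. 5655764344331110002455558aaa7432110038bbbbbbbbbbbb
130 .................++####++++....................... 899a98634433221001455558aaa95542430038bbbbbbbbbbbb
131 .................+####++++++.........+++.......... 77899985445778630355557aaaa83322430037aabbbbbbbbbb
132 .................####++++++...+#.....+++++++++.... 4435554344311355245557aaaa962234431037aaaaaaaaabbb
133 ................+###++++++...##......+++++++++++++ 433334434311101235557aaaa9644554443037aaaaaaaaaaaa
134 ................+##+++++++...##.......++++++++++++ 44333333320000024558aaaaa8443454443137aaaaaaaaaaaa
135 .................++++++++............+++++++++++++ 433334433200000247aaaaaa96543444443137aaaaaaaaaaaa
```

```bash
python3 -m handwheel '[0,0,-0.08,0,0,0, 0,0,-0.08,0,0,0, 0,0,0,0,0,0]'; cat > barchk.py <<'E'
from h import *
s=r.get_state();np.set_printoptions(precision=3,suppress=True);print('F',s['force'],'M',s['wrist_torque'],s['position'])
a=load('s7');b=cam('side','s9')
A=cv2.cvtColor(a['image'],7);B=cv2.cvtColor(b['image'],7)
up=lambda I:cv2.resize(I,None,fx=4,fy=4,interpolation=cv2.INTER_CUBIC)
for nm,p in(('L',[.5625,-.1874,.180]),('R',[.564,-.3666,.180])):
    u,v=proj(a,p)[0].astype(int)
    T=up(A[v-5:v+6,u-5:u+6]); M=cv2.matchTemplate(up(B[v-15:v+31,u-20:u+21]),T,cv2.TM_CCOEFF_NORMED)
    _,m,_,l=cv2.minMaxLoc(M); print(nm,'moved px',l[0]/4-15,l[1]/4-10,round(m,2))
E
python3 barchk.py
```

```text
time: 31.6
position: [0.5584, -0.2758, 0.1865]
tcp_rot: [-0.01, 1.0, 0.001, -0.0]
force: [0.5, -0.8, -0.2]
finger_gap: 0.0
grasp_force: 0.0
F [ 0.508 -0.775 -0.224] M [-0.014 -0.031 -0.008] [ 0.558 -0.276  0.186]
L moved px 0.0 0.0 0.99
R moved px 0.25 0.0 0.84
```

```bash
python3 -m handwheel '[0,0,-0.08,0,0,0, 0,0,-0.08,0,0,0, 0,0,0,0,0,0]'; python3 barchk.py
```

```text
time: 31.95
position: [0.5584, -0.2758, 0.1825]
tcp_rot: [-0.01, 1.0, 0.001, -0.0]
force: [-0.1, 0.3, -0.2]
finger_gap: -0.0
grasp_force: 0.0
F [-0.085  0.297 -0.196] M [-0.031 -0.022  0.016] [ 0.558 -0.276  0.182]
L moved px 0.0 0.0 0.99
R moved px 0.25 0.0 0.82
```

```bash
python3 - <<'E'
from h import *
a=load('s7')['image'].astype(int);b=load('s9')['image'].astype(int)
D=np.abs(a-b).sum(2)
for v in range(98,126): print(v,''.join('#' if x>60 else '+' if x>25 else '.' for x in D[v,240:275]), ' '.join('%2d'%(x//6) for x in b[v,246:268].mean(1).astype(int)),'|',' '.join('%2d'%(x//6) for x in a[v,246:268].mean(1).astype(int)))
E
```

```text
98 ......+###############+............ 14  7  1  2  3  3  3  1  1  1  1  1  2  2  1  1  3  6  5  6  5  6 | 17 17 17 15 13 12 13 14 13  5  5  5  6  6  5  5  5  5  6  5  6  6
99 .......+##############..+.......... 17 14  7  1  2  2  3  2  1  1  1  1  1  1  1  2  4  5  6  5  4  6 | 17 17 16 16 18 18 14 13  5  5  6  6  5  5  5  6  5  5  8  6  4  5
100 .......+#############+++++......... 17 16 10  1  1  1  2  1  1  1  1  1  1  2  2  6 13 17 17 15  7  4 | 17 17 17 17 17 15  7  5  6  6  5  6  5  5  6  8 14 19 20 18  8  5
101 ....++++############+....++........ 15 15 13  7  1  1  1  1  1  1  1  1  1  1  3  5  5  2  4  9 11  6 | 17 17 17 17 15 10  6  6  6  6  6  5  5  5  6  6  5  2  5 11 13  6
102 ...++++++###########+.............. 15 15 15 12  1  1  2  2  1  2  1  1  1  2  3  3  2  2  2  3  5  6 | 17 17 17 16 12  6  6  5  6  6  5  5  5  6  5  4  2  2  2  4  6  7
103 ...++++++++#######+++.............. 15 15 15 12  5  2  2  1  1  1  1  1  4  7  6  3  2  2  2  1  5  7 | 17 17 17 15  7  6  6  5  5  6  5  5  5  5  5  3  3  3  2  2  5  8
104 ..+++++++.....####++#.............. 15 15 14  9  6  6 
[... 3069 characters left out ...]
0  7
122 .................##+............... 22 20 13  9  7  2  2  2  2  2  4  9 12 15 20 19 19 19 18 12  4  5 | 22 20 14 10  7  3  3  3  2  1  4 13 18 17 20 19 19 20 18 12  5  5
123 .................+#+............... 16 10 10  8  3  3  3  2  2  1  4  9 14 18 19 19 19 19 17  8  2  1 | 17 11 11  9  4  3  3  2  2  1  5 12 18 19 19 19 19 20 17  8  3  2
124 ................................... 11 10  8  6  3  3  2  2  1  1  6 11 15 19 19 19 19 20 17  8  1  0 | 11 10  9  6  2  3  2  2  1  1  6 11 16 19 19 19 19 20 17  8  1  1
125 ................................... 10  8  7  3  3  3  2  2  1  3 13 19 19 19 20 20 19 20 18 12  1  0 | 10  9  7  3  3  2  2  1  1  5 13 19 19 19 20 20 20 19 18 12  1  0
```

```bash
python3 -m handwheel '[0,0,-0.08,0,0,0, 0,0,-0.08,0,0,0, 0,0,0,0,0,0]'; python3 barchk.py
```

```text
time: 32.3
position: [0.5584, -0.2758, 0.1785]
tcp_rot: [-0.01, 1.0, 0.001, -0.0]
force: [-1.4, 0.8, -0.0]
finger_gap: -0.0
grasp_force: 0.0
F [-1.426  0.812 -0.015] M [ 0.021 -0.012  0.048] [ 0.558 -0.276  0.178]
L moved px 0.0 0.0 0.99
R moved px 0.25 0.0 0.8
```

```bash
cat > asc.py <<'E'
from h import *
b=load('s9')['image'].astype(int)
for v in range(106,122): print(v,' '.join('%2d'%(x//6) for x in b[v,246:268].mean(1).astype(int)))
E
python3 asc.py; python3 -m handwheel '[0,0,-0.08,0,0,0, 0,0,-0.04,0,0,0, 0,0,0,0,0,0]'; python3 barchk.py; python3 asc.py
```

```text
106 15 13  7  6  6  6  7  6  2  2  2  2  4  7  7  3  2  2  1  4  6  7
107 14 10  5  5  6  6  6  6  2  1  2  2  4  7  7  3  1  1  2  5  6  7
108 13  7  5  5  6  6  7  6  1  1  2  1  4  7  7  2  2  0  3  6  6  7
109  8  6  6  6  6  6  6  6  3  2  1  1  4  7  7  2  0  2  5  6  6  6
110  6  6  6  6  5  6  6  7  3  1  2  1  4  7  7  3  1  4  6  6  6  6
111  6  6  6  6  6  6  6  6  3  2  2  1  4  8  7  2  2  5  6  6  6  6
112  5  6  6  6  6  5  6  6  4  2  1  1  4  8  7  0  4  5  6  6  6  7
113  5  5  5  6  5  5  5  6  8  7  7  6  7  9  6  3  5  6  6  6  7 11
114  6  5  5  5  5  5  5  5  2  1  2  3  4  4  1  4  6  6  6  7 11 17
115  5  6  6  6  5  5  5  4  2  1  1  1  1  1  2  7  9  6  6  9 11 11
116 13  8  5  6  6  5  4  3  2  2  1  1  1  0  6 11 11  7  9 13 11  7
117 11 11  8  5  5  6  6  3  2  2  1  1  1  1  6  9  8  9 15 16  8  6
118 22 23 20 11 16 16  5  2  2  2  1  1  1  2  5  6  9 15 19 16  9  7
119 18 20 20 20 18 12  2  2  1  1  0  1  1  3  5  9 15 19 19 16  9  7
120 19 21 19 19 18 11  2  2  2  1  1  1  2  5  9 16 19 20 19 17  9  7
121 22 22 21 17 11  5  2  2  2  2  1  3  5  9 15 1
[... 704 characters left out ...]

112  5  5  6  6  5  5  6  6  3  2  2  1  4  8  7  3  4  6  6  6  6  7
113  5  5  6  6  5  5  5  6  5  2  1  1  5  8  7  2  5  5  6  6  7 11
114  5  5  5  6  6  5  5  5  5  7  7  7  8  8  4  4  5  6  6  6 11 17
115  6  6  6  6  6  6  5  4  2  1  1  0  2  2  2  7  9  6  6  9 12 11
116 14  7  6  6  6  5  5  3  2  2  1  1  1  0  6 11 11  8  9 13 11  7
117 11 11  8  5  5  6  6  2  3  2  2  1  1  1  5  9  8  9 15 16  8  6
118 22 23 20 11 16 16  5  2  2  1  0  1  1  2  5  6  9 15 19 16  9  6
119 18 20 20 20 18 12  2  2  2  1  1  1  1  3  5  9 15 19 19 16  9  6
120 18 21 19 19 18 11  2  2  2  1  1  1  3  5  9 15 19 20 19 17  9  6
121 22 22 21 17 11  5  2  2  2  2  1  3  5  9 15 19 19 19 20 17  9  6
```

The side pixels show the fingertip end (row 114) just reaching the bar's top. I'll continue down in small force-checked steps.

```bash
python3 -m handwheel '[0,0,-0.08,0,0,0, 0,0,-0.08,0,0,0, 0,0,0,0,0,0]'; python3 barchk.py
```

```text
time: 33.0
position: [0.5586, -0.2759, 0.1719]
tcp_rot: [-0.01, 1.0, 0.001, 0.0]
force: [-0.4, -0.3, -1.0]
finger_gap: -0.0002
grasp_force: 0.0
F [-0.365 -0.25  -1.018] M [-0.012 -0.001 -0.015] [ 0.559 -0.276  0.172]
L moved px 0.0 0.0 0.99
R moved px 0.25 0.0 0.78
```

```bash
python3 -m handwheel '[0,0,-0.08,0,0,0, 0,0,-0.08,0,0,0, 0,0,0,0,0,0]'; python3 barchk.py; python3 asc.py; python3 - <<'E'
from h import *
# independent check: top view change around the tool and wrist view of the tip
d=cam('wrist','w9'); print('tcp, tip, bar mid, bar ends in wrist px',proj(d,[[.5585,-.276,.168],[.5585,-.276,.154],[.563,-.275,.18],[.5625,-.187,.18],[.564,-.366,.18]]).round(1).tolist())
g=d['image'].mean(2).astype(int)
for v in range(150,384,9): print(v,' '.join('%2d'%(x//6) for x in g[v,150:370:6]))
E
```

```text
time: 33.35
position: [0.5569, -0.2761, 0.1694]
tcp_rot: [-0.009, 1.0, 0.0, -0.001]
force: [-11.0, 2.9, 15.7]
finger_gap: 0.0001
grasp_force: 7.8
F [-11.046   2.866  15.689] M [0.386 2.332 0.022] [ 0.557 -0.276  0.169]
L moved px 0.5 0.5 0.95
R moved px 0.5 0.5 0.75
106 15 13  7  5  3  1  1  1  2  2  1  1  2  2  2  4  3  1  1  1  4  7
107 14 10  5  6  5  5  4  3  2  1  1  1  2  6  8  4  3  1  1  3  5  6
108 13  7  5  6  6  6  6  6  4  1  2  1  2  6  7  4  2  1  1  4  6  6
109  8  6  6  5  6  6  5  5  4  2  2  1  2  6  8  4  2  0  2  5  6  6
110  5  6  6  6  6  6  5  6  6  1  1  1  2  6  8  4  1  1  4  6  6  6
111  6  6  6  6  5  6  5  6  6  2  1  2  2  6  8  3  1  2  5  6  5  6
112  6  5  6  6  5  5  5  6  5  1  2  1  2  6  8  4  3  4  6  6  6  7
113  5  5  5  6  6  5  5  6  5  2  1  1  2  7  8  3  3  5  6  6  7 11
114  5  5  5  5  5  5  5  6  5  2  2  2  2  6  8  3  3  6  6  7 11 17
115  6  5  5  6  6  5  5  6  7  5  3  2  2  6  8  3  4  6  6  9 12 11
116 14  8  6  6  5  6  5  4  3  3  3  4  7  8  6  5  7  7  9 12 11  7
117 11 11  7  5  5  6  6  6  1  2  2  1  1  0  1  8 11 11 15 16
[... 2697 characters left out ...]
1 20  3  3
330  2  2  2  1  2  2  1  2  2  2  2  2  2  2  2  1  2  2  2  2  2  2  2  2  2  2  2  2  2  2  2  2  2  2  2  2  3
339  2  2  2  2  1  2  1  1  1  1  1  1  2  1  2  2  2  1  2  2  2  2  2  1  1  1  1  1  1  1  1  1  1  2  2  3  2
348  2  2  1  1  2  2  1  2  2  2  2  2  2  2  1  2  2  2  2  2  2  2  1  2  2  2  1  2  2  2  2  2  2  2  1  4  4
357  2  2  2  2  1  2  2  2  2  2  2  1  2  2  2  2  1  2  2  1  2  2  2  1  1  2  2  2  2  2  1  2  2  2  2  1  1
366  2  2  2  2  2  2  2  2  2  2  2  2  2  1  2  2  2  2  1  2  2  2  2  2  2  2  1  2  1  2  1  2  2  2  2  2  2
375  2  2  2  2  2  2  2  2  1  2  2  2  1  1  2  2  2  2  2  2  2  1  2  1  2  1  2  2  2  2  2  2  2  2  2  2  2
```

Contact: 16 N up, and the bar drags the tip forwards along its arc, with both ends moving alike. I'll follow the arc.

```bash
python3 -m handwheel '[-0.08,0,-0.1,0,0,0, -0.07,0,-0.1,0,0,0, -0.06,0,-0.11,0,0,0, -0.06,0,-0.11,0,0,0, 0,0,0,0,0,0]'; python3 barchk.py
```

```text
time: 33.95
position: [0.5504, -0.2763, 0.1581]
tcp_rot: [-0.009, 1.0, 0.0, -0.001]
force: [-6.1, -0.0, 8.4]
finger_gap: -0.0
grasp_force: 4.0
F [-6.054 -0.019  8.411] M [0.125 1.18  0.031] [ 0.55  -0.276  0.158]
L moved px 2.5 4.0 0.9
R moved px 2.5 4.0 0.73
```

```bash
python3 -m handwheel '[-0.05,0,-0.115,0,0,0, -0.05,0,-0.115,0,0,0, -0.036,0,-0.12,0,0,0, -0.036,0,-0.12,0,0,0, -0.024,0,-0.12,0,0,0, -0.024,0,-0.12,0,0,0, 0,0,0,0,0,0]'; python3 barchk.py
```

```text
time: 34.7
position: [0.5454, -0.2764, 0.1398]
tcp_rot: [-0.01, 1.0, 0.0, -0.001]
force: [-2.1, 0.1, 3.5]
finger_gap: 0.0002
grasp_force: 1.6
F [-2.135  0.105  3.549] M [-0.09   0.496  0.029] [ 0.545 -0.276  0.14 ]
L moved px 4.5 9.5 0.74
R moved px 3.75 9.0 0.56
```

```bash
python3 -m handwheel '[-0.012,0,-0.12,0,0,0, -0.012,0,-0.12,0,0,0, 0,0,0,0,0,0]'; python3 barchk.py;  python3 -m handwheel '[0,0,-0.07,0,0,0, 0,0,0,0,0,0]'
```

```text
time: 35.05
position: [0.5451, -0.2763, 0.1336]
tcp_rot: [-0.01, 1.0, 0.0, -0.0]
force: [-1.4, -0.3, 2.6]
finger_gap: -0.0
grasp_force: 1.3
F [-1.434 -0.322  2.644] M [-0.095  0.48   0.034] [ 0.545 -0.276  0.134]
L moved px 4.25 11.0 0.73
R moved px 4.25 10.75 0.47
time: 35.3
position: [0.5454, -0.2761, 0.1319]
tcp_rot: [-0.01, 1.0, 0.0, -0.0]
force: [-2.9, -0.4, 3.9]
finger_gap: -0.0004
grasp_force: 2.1
```

```bash
for i in 1 2; do python3 -m handwheel '[0,0,-0.06,0,0,0, 0,0,0,0,0,0]'|grep -E 'force|pos'; done; python3 barchk.py
```

```text
position: [0.5454, -0.2762, 0.1312]
force: [-5.9, 0.7, 9.3]
grasp_force: 4.9
position: [0.5454, -0.2763, 0.1306]
force: [-8.1, 1.1, 16.7]
grasp_force: 8.6
F [-8.098  1.119 16.695] M [ 0.165  1.838 -0.048] [ 0.545 -0.276  0.131]
L moved px 4.25 11.75 0.71
R moved px 4.25 11.25 0.47
```

```bash
for i in 1 2; do python3 -m handwheel '[0,0,-0.08,0,0,0, 0,0,0,0,0,0]'|grep -E 'force|pos'; done; python3 barchk.py
```

```text
position: [0.5455, -0.2764, 0.1303]
force: [-13.6, 1.1, 30.0]
grasp_force: 14.9
position: [0.5456, -0.2765, 0.1301]
force: [-18.2, 3.8, 42.4]
grasp_force: 21.4
F [-18.152   3.836  42.351] M [ 0.835  4.07  -0.004] [ 0.546 -0.276  0.13 ]
L moved px 4.5 11.75 0.72
R moved px 4.0 11.25 0.47
```

Position has stopped at 0.130 while the force rises to 42 N, so the bar is on its hard stop. I'll retract.

```bash
python3 -m handwheel '[0,0,0.2,0,0,0, 0,0,0.3,0,0,0, -0.3,0,1,0,0,0, -0.3,0,1,0,0,0, -0.3,0,1,0,0,0, -0.3,0,1,0,0,0, 0,0,1,0,0,0, 0,0,0,0,0,0, 0,0,0,0,0,0]'; python3 barchk.py
python3 - <<'E'
from h import *
a=load('s7');b=load('s9');t=cam('top','t9')
g=lambda c:cv2.cvtColor(c['image'],7)
up=lambda I:cv2.resize(I,None,fx=4,fy=4,interpolation=cv2.INTER_CUBIC)
# cell face patch (visible lower part) moved? predicted home bar-end motion
for p in([.502,-.262,.06],[.515,-.246,.09]):
    u,v=proj(a,p)[0].astype(int); M=cv2.matchTemplate(up(g(b)[v-12:v+13,u-12:u+13]),up(g(a)[v-6:v+7,u-6:u+7]),5); _,m,_,l=cv2.minMaxLoc(M); print('cell patch',l[0]/4-6,l[1]/4-6,round(m,2))
P=lambda th,y:[.6075-.062*np.cos(th),y,.14+.062*np.sin(th)]
for y in(-.187,-.366): print('home motion px',[ (proj(b,P(th,y))-proj(b,P(.67,y)))[0].round(1).tolist() for th in(0,.05,.1)])
E
```

```text
time: 37.1
position: [0.5161, -0.2758, 0.2624]
tcp_rot: [-0.01, 1.0, 0.001, 0.001]
force: [-0.7, 0.5, 0.3]
finger_gap: 0.0004
grasp_force: 0.0
F [-0.701  0.509  0.348] M [-0.003 -0.06   0.029] [ 0.516 -0.276  0.262]
L moved px 4.5 11.75 0.72
R moved px 4.0 11.25 0.53
cell patch 0.0 0.0 1.0
cell patch 0.0 0.0 0.96
home motion px [[4.6, 11.2], [4.6, 10.4], [4.5, 9.5]]
home motion px [[4.0, 10.8], [3.9, 10.0], [3.9, 9.2]]
```

The bar stayed home and level: both ends moved by the predicted full travel. The cell has not moved and the robot is clear, so I'm handing in.

```bash
python3 -c "
from bench import r
print(r.sign_off())"
```

```text
the job is handed in; nothing more can be done
None
```

Handed in at about 37 s, with no verdict returned: the tall cell is seated in the stand and let go, the contact bar is pressed to its stop and level by image check, nothing else was seen to move, and the robot is clear.

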